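# Unclamp the finished chassis, mount it in the back-box and fit its switches

## Task

The mounting chassis in the vise is finished: slide the vise jaw open, lift the chassis out by its rail and seat it right down over the four studs of the grey back-box. Then set every white rail switch lying on the table upright on the chassis rail, each fully down with its groove over the rail, side by side in any order and wholly on the rail. Push the empty vise shut again and leave the other tools and parts where they lie.

Things in the scene. Friction and masses are not known exactly. Their poses are not given: they have to be found in the camera images.
- vise: Grey machine vise fixed to the table, 125 mm jaws. Origin: on the table, midway between the jaws when 90 mm apart; x = the way the sliding jaw opens, y along the jaws, z up. Bed top (the work stands on it) 32 mm, jaw tops 66 mm above the table. Fixed jaw's face at x = -45 mm. Spindle and bar slide with the jaw and stick out beyond the far end (x = 195 mm).
- vise_jaw (a joint): Opening between the jaws in m: 0 = shut, 0.125 = fully open, 0.090 with the chassis gripped. Quick-release: the jaw slides by hand along the vise's x against about 7 N of drag plus 25 N per m/s, and stays where it is left.
- jaw_tail (a point): Centre of the top of the sliding jaw's tail, the narrow block behind the jaw: 36 mm wide (along the vise's y), 50 mm long, 34 mm high above the bed; this point is 66 mm above the table and 55 mm behind the jaw's face, and moves with the jaw. Pinch it across its width from above to slide the jaw.
- chassis: Finished aluminium mounting chassis, upside-down U, 200 (y) x 90 (x) x 40 mm high; on its top along y a steel rail 35 mm wide, 15 high, 164 long, centred: grip it there across x. Four 10 mm holes in its 4 mm top at x +-34, y +-88.5 mm. Origin: centre of its open underside, z up. Starts gripped in the vise, top 6 mm above the jaws. Same either way round. 0.4 to 0.65 kg.
- backbox: Grey plastic back-box fixed to the table: open tray 260 (y) x 150 (x) x 34 mm high, walls and floor 4 mm. Origin: underside centre, z up. Four upright 7 mm studs on its floor at x +-34, y +-88.5 mm; tapered tips end 54 mm, full diameter 46 mm above the origin. The chassis goes over them until its underside stands on the floor, its origin 4 mm above this one.
- device1: White 3-pole rail switch standing upright (may be absent), 85 (x) x 45 (y) x 72 mm high + 5 mm toggles in a row along y. Origin: underside centre, z up. Nose 45 x 45 mm, 45 to 72 mm up: grip it across x. Groove in the underside along y, 39 mm wide, 9 mm deep, goes over the 35 mm rail (its y along the rail's). Fitted: origin 46 mm above the chassis origin. 0.22 to 0.45 kg.
- device2: White 3-pole rail switch standing upright (may be absent), 85 (x) x 45 (y) x 72 mm high + 5 mm toggles in a row along y. Origin: underside centre, z up. Nose 45 x 45 mm, 45 to 72 mm up: grip it across x. Groove in the underside along y, 39 mm wide, 9 mm deep, goes over the 35 mm rail (its y along the rail's). Fitted: origin 46 mm above the chassis origin. 0.22 to 0.45 kg.
- device3: White 3-pole rail switch standing upright (may be absent), 85 (x) x 45 (y) x 72 mm high + 5 mm toggles in a row along y. Origin: underside centre, z up. Nose 45 x 45 mm, 45 to 72 mm up: grip it across x. Groove in the underside along y, 39 mm wide, 9 mm deep, goes over the 35 mm rail (its y along the rail's). Fitted: origin 46 mm above the chassis origin. 0.22 to 0.45 kg.
- driver_a: Red screwdriver lying flat, handle 105 mm, blade 115 mm, 26 mm high; origin on the table under the collar between them, x along the blade. Bystander: leave alone.
- gland: Grey cable gland standing upright, 60 mm across, 75 mm high; origin at its foot. Bystander: leave alone.
- label_reel: White label reel lying flat, 68 mm across, 22 mm high; origin at its underside. Bystander: leave alone.
- cutters: Red-handled cutters lying flat, 170 mm long, 17 mm high; origin under their pivot. Bystander: leave alone.
There are look-alikes about, which are no part of the job. Leave any green, turquoise or yellow look-alike of the device1 alone.

How it is judged:
On the way, in this order (a step that is already met when the one before it is completed fails the run):
1. the vise jaw is slid open (jaws more than 100 mm apart) with the chassis still standing on the vise bed (value of joint vise_jaw above 0.1 m and horizontal distance between chassis and vise below 0.04 m and height (world z) of chassis below 0.037 m), for 0.2 s.
2. the chassis is seated over the studs of the back-box, fully down (horizontal distance between chassis and backbox below 0.004 m and z of chassis in the frame of backbox between 0.002 and 0.0065 m and angle between the y axis of chassis and the y axis of backbox, either way round below 0.04 rad and angle between chassis's own z axis and vertical below 0.035 rad), for 0.3 s.
At the end, for the whole second after the job is handed in: Chassis down over the studs (within 4 mm of centre, 2.5 mm in height, level); every switch present upright on the rail: fully down (2.5 mm), within 4.5 mm of its middle line, centre within 64 mm of the rail middle; jaws under 6 mm apart; all at rest, released (all of step 2 and linear speed of each of chassis, device1, device2, device3 below 0.02 m/s and value of joint vise_jaw below 0.006 m and x of device1 in the frame of chassis between -0.0045 and 0.0045 m and y of device1 in the frame of chassis between -0.064 and 0.064 m and z of device1 in the frame of chassis between 0.0435 and 0.0485 m and angle between the y axis of each of device1, device2, device3 and the y axis of chassis, either way round below 0.1 rad and angle between each of device1, device2, device3's own z axis and vertical below 0.06 rad and x of device2 in the frame of chassis between -0.0045 and 0.0045 m and y of device2 in the frame of chassis between -0.064 and 0.064 m and z of device2 in the frame of chassis between 0.0435 and 0.0485 m and x of device3 in the frame of chassis between -0.0045 and 0.0045 m and y of device3 in the frame of chassis between -0.064 and 0.064 m and z of device3 in the frame of chassis between 0.0435 and 0.0485 m); the robot touches nothing.
It fails at once if a bystander (screwdriver, gland, reel or cutters) is shoved more than 60 mm (distance of any of driver_a, gland, label_reel, cutters from where it was at the start of the episode above 0.06 m).
It fails at once if the chassis is tipped over (more than 45 degrees) (angle between chassis's own z axis and vertical above 0.785 rad).
Of device1, device2, device3 only 2 to 3 are there at a start; the rules pass over those that are not, and their reading is None.
At some moment in a run one of device1, device2, device3 may be knocked a few centimetres aside while the robot is not near it.
It also fails if it takes over 210 s, if anything falls off the work surface, if the arm or the gripper's body presses on something with over 40 N, if the wrist force passes 120 N, or if a joint passes its speed limit or range.

## Robot

A 6-joint arm with a two-finger parallel gripper is mounted at the origin on the work surface. World frame = base frame: x ahead of the robot, y to its left, z up, the work surface at z = 0. Lengths are in m, angles in rad, forces in N, time in s.
With the tool pointing down it reaches from about 0.25 to 0.775 m from the base axis. Payload 4 kg.
Tool frame: the origin (TCP) lies on the centre line of the jaws, within the pads' length; the fingertips stand robot.tips_ahead ahead of it and the grasp point (between the pads) lies 8 mm behind it (robot.tips_ahead is the distance from the TCP to the fingertips, in m); z points along the fingers, y is the line along which they close (so a half turn about z gives the same grasp; the last joint's range is limited). The gripper opens to 94 mm and grips with 3 to 60 N. Pads are 16 mm wide; open, the fingers measure 119 mm over their backs; the gripper's body (75 mm by 177 mm) begins 78 mm behind the grasp point.
Start: joints at [-0.103, 0.087, 1.371, -0, 1.684, -0.103], TCP at [0.55, -0, 0.217] pointing down, gripper open.
Joint ranges: [-3.1, 3.1], [-0.76, 2.03], [0.27, 2.55], [-1.08, 4.22], [0.17, 2.65], [-2.57, 2.57]. Speed limits (rad/s): [2.79, 2.79, 3.14, 3.14, 3.14, 3.14].

## Interface

Orientations are given as [roll, pitch, yaw] about the fixed x, y, z axes, in that order (R = Rz(yaw) Ry(pitch) Rx(roll)).
In Python, from bench import robot, snapshot, close_job, spotter gives the robot as it stands. The module is installed in compiled form; this text tells all that it offers.
- The arm moves only by the tool servo_tool, never from a script. Its argument "commands" is one flat list of numbers, 7 for each row, row after row: the shift along the tool's x, y, z in m, then the turn, a rotation vector about the tool's x, y, z in degrees, then the finger opening in m, from 0 to 0.094. In form: [x, y, z, ax, ay, az, grip, x, y, z, ax, ay, az, grip, ...]. A call has 1 to 10 rows; each row is the pose to reach, as a shift and turn from the pose commanded when the call began, along the tool's axes at that moment; what a row does not reach only later rows make up. A row lasts 1/8 s, in which the tool goes at most 62.5 mm and 10.7 degrees, less where a joint would pass 70% of its speed; a pose out of reach is approached as far as the arm can. A call with a gripper value outside its range is refused whole. The fingers move at their own pace and stop on an object; the grip force is fixed at half the most. Time passes only in rows, so rows that repeat a pose let the fingers close. It gives the time, the measured TCP pose, the force, the opening and the grip force at its end, in the units of the state.
- robot.get_obs(): the state, without advancing time (a new reading comes with each control period).
- snapshot(name): name is "scene" or "side" or "wrist"; returns a dict with "img" (384x512x3 uint8, blue, green, red), "camera_matrix" (3x3 intrinsics, pixels), "extrinsics" (4x4, takes a point from camera to world coordinates); the wrist camera has in their place "hand_eye" (4x4, takes a point from camera to tool coordinates, whose origin is the TCP and whose axes are the flange's). Camera axes: x right, y down, z forward; pixel columns grow to the right and rows downward; lengths in m; the calibration is good to about 2 mm. A picture is of the moment at which its call begins: read the wrist's pose just before it. There is no depth.
- close_job(): hands the job in; it is judged then, once.
Trained networks look in a picture, given as the dict that the camera call returned (one of the last four; its "shot" number tells which), for a name from the list of things; names that differ only in an ending like _2 or _b are one class to them, and where a whole thing is asked for, a point or a joint stands for the part that bears it (a point fixed in the world has none). Each returns a list of dicts, best first, with "conf" (0 to 1); they miss things now and then, are a little off and sometimes report something else, mostly with a low value. They report only what shows in the picture. A call takes as long as a camera call. They do not tell look-alikes from the thing itself.
- spotter.trace(name, picture): "region" (384x512 bool, what is visible of it) and "box" ([left, top, width, height] in pixels, round what is visible of it).
The state is a dict: "time": time; "joint_positions": joint angles; "qvel": joint speeds; "joint_torque": joint torques, N m; "tool_pos": TCP position; "ee_rot": TCP orientation; "wrist_force": force on the tool from outside, world axes, zero at the start; "wrist_torque": the same for the moment, N m; "width": finger opening in m; "finger_force": force on a finger pad.
Only numpy, scipy, OpenCV 4.12 (cv2) and the standard library are available. Lean on these libraries where they do the work, as an engineer would, in place of code of your own. Each camera call takes 0.05 s, during which the arm holds its last target. There are 200 camera calls.

## Working session

There is one attempt and no reset: what is moved stays moved. The work goes in short steps, Python scripts to look and compute and a tool call to move; the robot and the scene stay as the last step left them, time stands still between calls to the robot, and variables do not carry over. Pictures are saved under pics/ and viewed, at most 14 in all, crops included, and the job is handed in when it is done.

Besides the shell and the picture viewer there is one more tool, called after "Emit:" in YAML: its name, and indented under it one key for each argument. servo_tool: Moves the arm, as the interface text tells. Its arguments: {"type":"object","properties":{"commands":{"type":"array","items":{"type":"number"}}},"required":["commands"]}

```bash
mkdir -p pics; python3 - <<'E'
from bench import robot, snapshot, spotter
import cv2, numpy as np
o=robot.get_obs(); print({k:np.round(v,4).tolist() for k,v in o.items()}, robot.tips_ahead)
for c in ["scene","side"]:
    s=snapshot(c); cv2.imwrite(f"pics/{c}0.png",cv2.resize(s["img"],(800,600),interpolation=cv2.INTER_CUBIC))
    print(c,np.round(s["camera_matrix"],1).tolist(),np.round(s["extrinsics"],3).tolist())
    for n in ["vise","chassis","backbox","device1","driver_a","gland","label_reel","cutters","jaw_tail"]:
        print(n,[(np.round(d["conf"],2),d["box"]) for d in spotter.trace(n,s)][:6])
s=snapshot("wrist");print(np.round(s["camera_matrix"],1).tolist(),np.round(s["hand_eye"],4).tolist())
E
```

```text
{'time': 0.0, 'joint_positions': [-0.1031, 0.088, 1.3723, 0.0, 1.6836, -0.1031], 'qvel': [-0.0004, -0.0012, -0.0011, -0.0007, 0.0003, -0.0], 'joint_torque': [0.0013, -34.0183, -30.2424, 0.0718, 0.033, -0.0001], 'tool_pos': [0.5495, 0.0, 0.2153], 'ee_rot': [-3.1394, -0.0002, 1.5708], 'wrist_force': [-0.2182, -0.3788, 0.0388], 'wrist_torque': [0.0241, -0.0102, -0.0051], 'finger_force': 0.0, 'width': 0.0941} 0.011
scene [[477.2, 0.0, 265.1], [0.0, 477.2, 195.5], [0.0, 0.0, 1.0]] [[0.455, 0.754, -0.473, 1.231], [0.89, -0.376, 0.257, -0.414], [0.016, -0.538, -0.843, 1.317], [0.0, 0.0, 0.0, 1.0]]
vise [(np.float64(0.56), [310.7, 124.4, 118.9, 95.8])]
chassis [(np.float64(0.67), [306.6, 124.1, 67.0, 51.5])]
backbox [(np.float64(0.64), [221.0, 200.4, 97.7, 77.4])]
device1 [(np.float64(0.97), [145.1, 165.8, 31.5, 33.7]), (np.float64(0.82), [172.6, 237.3, 26.6, 35.2]), (np.float64(0.8), [157.1, 201.2, 32.4, 25.0]), (np.float64(0.61), [206.9, 179.8, 28.0, 30.7]), (np.float64(0.58), [97.1, 246.8, 28.0, 34.2])]
driver_a [(np.float64(0.86), [127.8, 201.9, 12.3, 36.4])]
gland [(np.float64(0.9), [33
[... 768 characters left out ...]
, [278.1, 169.9, 23.0, 28.5]), (np.float64(0.27), [197.2, 163.1, 67.9, 54.8])]
driver_a [(np.float64(0.55), [294.2, 145.4, 44.2, 14.8]), (np.float64(0.27), [261.3, 141.5, 20.3, 19.9])]
gland [(np.float64(0.76), [161.3, 193.8, 18.0, 22.5]), (np.float64(0.25), [194.9, 158.7, 68.8, 61.0])]
label_reel [(np.float64(0.73), [276.8, 171.7, 25.8, 25.9]), (np.float64(0.56), [268.7, 204.9, 17.6, 23.2])]
cutters [(np.float64(0.22), [309.3, 149.2, 29.2, 10.1])]
jaw_tail [(np.float64(0.95), [113.4, 235.9, 109.7, 47.3])]
[[281.8, 0.0, 250.3], [0.0, 281.8, 192.4], [0.0, 0.0, 1.0]] [[-0.0016, -0.9652, -0.2615, 0.0763], [1.0, -0.0015, -0.0006, 0.0003], [0.0002, -0.2615, 0.9652, -0.1682], [0.0, 0.0, 0.0, 1.0]]
```

View pics/scene0.png

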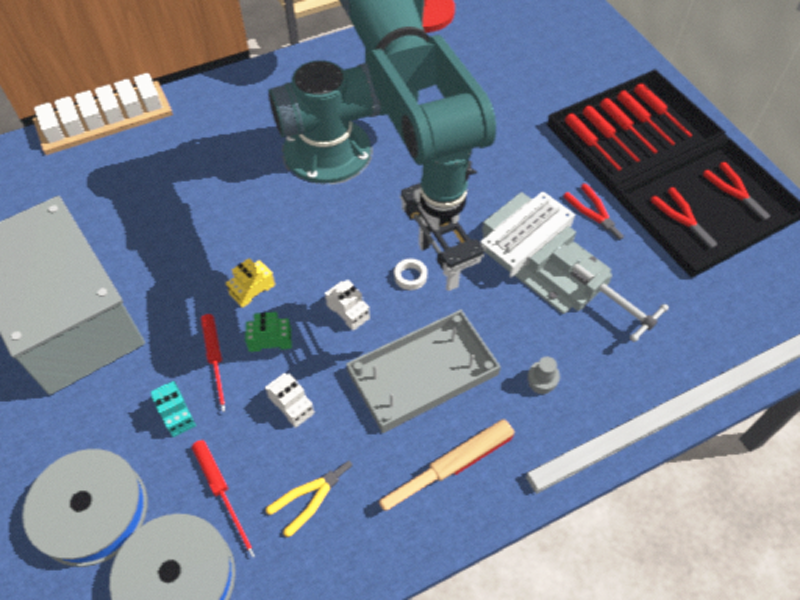

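View pics/side0.png

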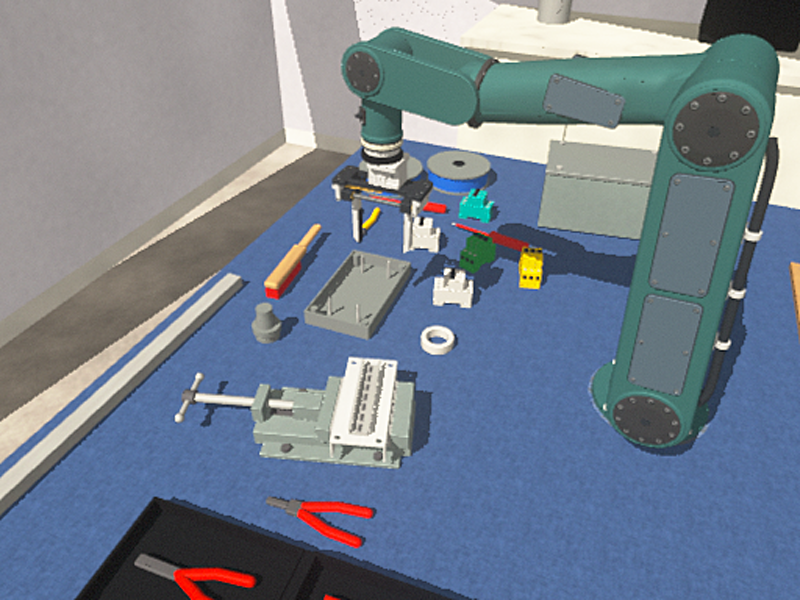

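The scene view shows two white switches at (347,303) and (290,398), both at 800 px scale. The look-alikes are yellow (250,281), green (268,331) and turquoise (173,407), and there are white blocks on a shelf at (100,110). The chassis is in the vise at (530,232) and the back-box is at (423,370). I choose only the two white ones.

```bash
cat > h.py <<'E'
from bench import robot, snapshot, spotter, close_job
import cv2, numpy as np
from scipy.spatial.transform import Rotation as R
from scipy.optimize import minimize
def tool():
    o=robot.get_obs(); T=np.eye(4); T[:3,:3]=R.from_euler('xyz',o["ee_rot"]).as_matrix(); T[:3,3]=o["tool_pos"]; return T
def shot(name):
    T=tool(); s=snapshot(name)
    s["E"]=T@s["hand_eye"] if name=="wrist" else s["extrinsics"]; return s
def proj(s,P):
    C=np.linalg.inv(s["E"]); p=(C[:3,:3]@np.asarray(P,float).T).T+C[:3,3]; q=p@s["camera_matrix"].T; return q[:,:2]/q[:,2:]
def onplane(s,uv,z):
    d=s["E"][:3,:3]@np.linalg.solve(s["camera_matrix"],[uv[0],uv[1],1]); o=s["E"][:3,3]; return o+d*(z-o[2])/d[2]
def box(x0,x1,y0,y1,z0,z1): return np.array([[x,y,z] for x in(x0,x1) for y in(y0,y1) for z in(z0,z1)])
DEV=[box(-.0425,.0425,-.0225,.0225,0,.045),box(-.0225,.0225,-.0225,.0225,.045,.072)]
BB=[box(-.075,.075,-.13,.13,0,.034)]
CHTOP=[box(-.045,.045,-.1,.1,.036,.04),box(-.0175,.0175,-.082,.082,.04,.055)]
CH=[box(-.045,.045,-.1,.1,0,.04),box(-.0175,.0175,-.082,.082,.04,.055)]
def world(B,p,z=0): 
    c,s=np.cos(p[2]),np.sin(p[2]); return B@np.array([[c,-s,0],[s,c,0],[0,0,1]]).T+[p[0],p[1],z]
def sil(s,model,p,z=0,k=4):
    m=np.zeros((384*k,512*k),np.uint8)
    for B in model:
        q=(proj(s,world(B,p,z))+.5)*k-.5
        cv2.fillConvexPoly(m,cv2.convexHull(q.astype(np.float32)).astype(np.int32),1)
    return m>0
def fit(model,views,p0,z=0,k=4):
    """views: list of (shot, region)"""
    big=[(s,cv2.resize(r.astype(np.uint8),None,fx=k,fy=k,interpolation=cv2.INTER_NEAREST)>0) for s,r in views]
    def ious(p): 
        ms=[(sil(s,model,p,z,k),r) for s,r in big]; return [(m&r).sum()/(m|r).sum() for m,r in ms]
    best=None
    for y0 in ([p0[2]] if len(p0)>2 else np.arange(0,np.pi,np.pi/6)):
        x0=np.array([p0[0],p0[1],y0]); sx=np.vstack([x0,x0+[.01,0,0],x0+[0,.01,0],x0+[0,0,.15]])
        o=minimize(lambda p:-sum(ious(p)),x0,method="Nelder-Mead",options=dict(initial_simplex=sx,xatol=1e-4,fatol=1e-5,maxfev=150))
        if best is None or o.fun<best.fun: best=o
    return best.x,ious(best.x)
E
python3 - <<'E'
from h import *
sc,sd=shot("scene"),shot("side")
def tr(n,s,c,z):
    best=[d for d in spotter.trace(n,s) if np.hypot(*(onplane(s,(d["box"][0]+d["box"][2]/2,d["box"][1]+d["box"][3]/2),z)[:2]-c))<.05]
    return best[0]["region"] if best else None
for d in spotter.trace("device1",sc):
    b=d["box"]; c=onplane(sc,(b[0]+b[2]/2,b[1]+b[3]/2),.035)[:2]; col=sc["img"][d["region"]].mean(0)
    v=[(sc,d["region"])]; r=tr("device1",sd,c,.035)
    if r is not None: v.append((sd,r))
    print("dev",np.round(c,3),np.round(col),*map(lambda a:np.round(a,3),fit(DEV,v,c,0,2)))
for n,m,z,zz in [("backbox",BB,.017,0),("chassis",CH,.06,.032)]:
    d=spotter.trace(n,sc)[0]; b=d["box"]; c=onplane(sc,(b[0]+b[2]/2,b[1]+b[3]/2),z)[:2]
    v=[(sc,d["region"])]; r=tr(n,sd,c,z)
    if r is not None: v.append((sd,r))
    print(n,np.round(c,3),*map(lambda a:np.round(a,4),fit(m,v,c,zz,3)))
for n,z in [("gland",.04),("label_reel",.01),("cutters",.01),("driver_a",.01)]:
  for d in spotter.trace(n,sc)[:1]:
    b=d["box"]; print(n,np.round(onplane(sc,(b[0]+b[2]/2,b[1]+b[3]/2),z)[:2],3))
E
```

```text
dev [ 0.595 -0.322] [205. 208. 210.] [ 0.589 -0.328  0.265] [0.927 0.597]
dev [ 0.525 -0.53 ] [175. 177.  68.] [ 0.505 -0.529  0.056] [0.927 0.92 ]
dev [ 0.443 -0.312] [62. 98. 47.] [ 0.434 -0.311  1.264] [0.909 0.882]
dev [ 0.311 -0.302] [ 68. 167. 188.] [ 0.302 -0.3    1.838] [0.909 0.927]
backbox [0.63  0.361] [0.5828 0.3742 2.1925] [0.2511]
chassis [0.474 0.271] [0.4631 0.2729 3.4439] [0.8199 0.8446]
gland [0.774 0.121]
cutters [0.45  0.467]
driver_a [ 0.436 -0.43 ]
```

```bash
cat >> h.py <<'E'
def views(n,names,c,z,r=.06):
    out=[]
    for nm in names:
        s=shot(nm)
        for d in spotter.trace(n,s):
            b=d["box"]
            if b[0]<2 or b[1]<2 or b[0]+b[2]>510 or b[1]+b[3]>382: continue
            if np.hypot(*(onplane(s,(b[0]+b[2]/2,b[1]+b[3]/2),z)[:2]-c))<r: out.append((s,d["region"])); break
    return out
def rel(pos,yaw_y,roll=0):
    """shift (tool axes) and turn (deg rotvec) from now to TCP pos, pointing down, finger line (tool y) at world angle yaw_y (mod pi, nearest)"""
    T=tool(); cur=np.arctan2(T[1,1],T[0,1]); a=cur+(yaw_y-cur+np.pi/2)%np.pi-np.pi/2
    G=R.from_euler('xyz',[np.pi,0,a+np.pi/2]).as_matrix()
    print("at",np.round(T[:3,3],4),"shift",np.round(T[:3,:3].T@(np.array(pos)-T[:3,3]),4),"turn",np.round(R.from_matrix(T[:3,:3].T@G).as_rotvec(degrees=True),2),"fingers",round(a,3))
E
python3 - <<'E'
from h import *
s0=shot("scene"); cbb=onplane(s0,(271,237),.017)[:2]; c2=onplane(s0,(222,195),.035)[:2]; c1=onplane(s0,(186,254),.035)[:2]
print(cbb,c1,c2)
w=shot("wrist"); cv2.imwrite("pics/w0.png",w["img"])
v=views("backbox",["scene","side","wrist"],cbb,.017); print(len(v)); print(fit(BB,v,[*cbb],0,2))
for c in (c1,c2):
    v=views("device1",["scene","side","wrist"],c,.035); print(len(v)); print(v and fit(DEV,v,c,0,2))
rel([.463,.273,.33],.302)
E
```

```text
[ 0.64422243 -0.07034645] [ 0.58998484 -0.32518974] [ 0.44906359 -0.1452885 ]
3
(array([ 0.63871062, -0.0691495 ,  0.03915405]), [np.float64(0.9611914401388085), np.float64(0.9692731727235606), np.float64(0.7690368248481907)])
3
(array([ 0.5886921 , -0.32735075,  0.27676765]), [np.float64(0.9158767772511849), np.float64(0.6772517321016166), np.float64(0.06906392694063927)])
3
(array([ 0.44181817, -0.14155419,  0.20821111]), [np.float64(0.8204555605180884), np.float64(0.8601012425218592), np.float64(0.4959319526627219)])
at [ 0.55   -0.      0.2165] shift [ 0.273  -0.087  -0.1135] turn [  0.    0.  -17.3] fingers 0.302
```

View pics/w0.png

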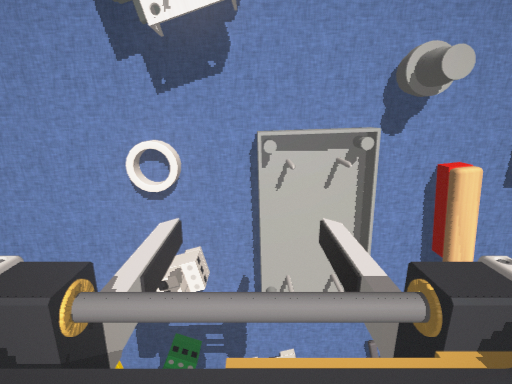

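The wrist view shows the back-box at (318,210), a white switch at (190,270), the reel at (153,166), the gland at (440,65) and the vise corner at (185,15). I'll move so that the camera looks down on the vise.

Emit:
servo_tool:
  commands: [0.06, -0.02, -0.05, 0, 0, -8, 0.094, 0.12, -0.04, -0.1, 0, 0, -17.3, 0.094, 0.178, -0.057, -0.11, 0, 0, -17.3, 0.094, 0.178, -0.057, -0.11, 0, 0, -17.3, 0.094, 0.178, -0.057, -0.11, 0, 0, -17.3, 0.094, 0.178, -0.057, -0.11, 0, 0, -17.3, 0.094]

```text
time: 3.55
tool_pos: [0.4931, 0.1774, 0.3259]
ee_rot: [-3.141, 0.001, 1.872]
wrist_force: [-0.5, 0.1, -0.6]
width: 0.0939
finger_force: 0.0
```

```bash
python3 - <<'E'
from h import *
w=shot("wrist"); p=np.array([.463,.273,.302])
im=w["img"].copy()
for d in spotter.trace("chassis",w)[:2]: print(d["conf"],d["box"])
v=views("chassis",["wrist"],p[:2],.07)
if v: p,i=fit(CH,v,p,.032,3); print(p,i)
cn=box(-.0175,.0175,-.082,.082,.055,.055); 
for P,col in [(box(-.045,.045,-.1,.1,.04,.04),(0,0,255)),(box(-.0175,.0175,-.082,.082,.055,.055),(0,255,0)),(np.array([[a*.034,b*.0885,.04] for a in(-1,1) for b in(-1,1)]),(255,0,0)),(np.array([[.1+a*.025,b*.018,.034] for a in(-1,1) for b in(-1,1)]),(0,255,255))]:
    for q in proj(w,world(P,p,.032)): cv2.drawMarker(im,tuple(int(x) for x in np.round(q)),col,cv2.MARKER_CROSS,7,1)
cv2.imwrite("pics/w1.png",im)
cv2.imwrite("pics/w1raw.png",w["img"])
np.savez("w1.npz",E=w["E"],K=w["camera_matrix"])
E
```

```text
0.74 [212.9, 19.1, 69.5, 149.6]
[0.46306766 0.27188139 0.29881168] [np.float64(0.9765513063939334)]
```

View pics/w1.png

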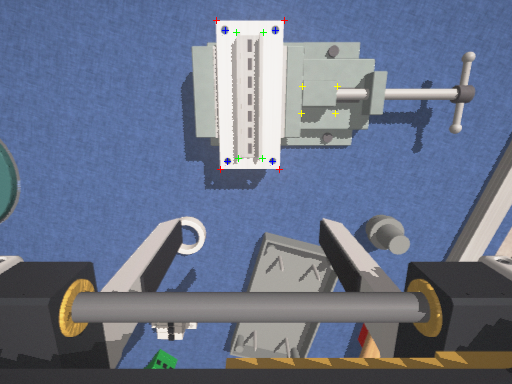

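The overlay fits the chassis at (250,95), its holes and the tail at (320,98). Next I go above the tail.

```bash
python3 -c "
from h import *
rel([.5586,.3014,.12],.299+1.5708-.005)"
```

```text
at [0.4932 0.1769 0.3257] shift [0.0997 0.0995 0.2055] turn [-7.000e-02 -6.000e-02 -8.965e+01] fingers 1.865
```

Emit:
servo_tool:
  commands: [0.03, 0.03, 0.02, 0, 0, -10.5, 0.07, 0.06, 0.06, 0.05, 0, 0, -21, 0.06, 0.0997, 0.0995, 0.09, 0, 0, -31, 0.054, 0.0997, 0.0995, 0.11, 0, 0, -41, 0.054, 0.0997, 0.0995, 0.13, 0, 0, -51, 0.054, 0.0997, 0.0995, 0.15, 0, 0, -61, 0.054, 0.0997, 0.0995, 0.17, 0, 0, -71, 0.054, 0.0997, 0.0995, 0.185, 0, 0, -81, 0.054, 0.0997, 0.0995, 0.2, 0, 0, -89.9, 0.054, 0.0997, 0.0995, 0.205, 0, 0, -89.9, 0.054]

```text
time: 5.0
tool_pos: [0.558, 0.3016, 0.1196]
ee_rot: [-3.141, -0.003, -2.845]
wrist_force: [-0.8, -0.0, -0.3]
width: 0.0541
finger_force: 0.0
```

```bash
python3 - <<'E'
from h import *
rel([.5586,.3014,.057],.299+1.5708)
w=shot("wrist"); p=np.array([.463,.272,.299]); im=w["img"].copy()
for q in proj(w,world(np.array([[.1+a*.025,b*.018,.034] for a in(-1,1) for b in(-1,1)]),p,.032)): cv2.drawMarker(im,tuple(int(x) for x in np.round(q)),(0,0,255),cv2.MARKER_CROSS,7,1)
cv2.imwrite("pics/w2.png",im)
E
```

```text
at [0.558  0.3016 0.1196] shift [-0.0007 -0.0003  0.0626] turn [-0.03 -0.18 -0.11] fingers 1.87
```

View pics/w2.png

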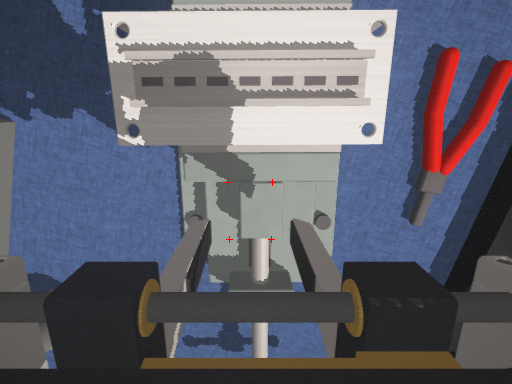

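Here the tail seems to sit at columns 240–283, right of the markers at 227–272, so the chassis is off-centre along the jaws. I'll check a crop.

```bash
python3 - <<'E'
from h import *
im=cv2.imread("pics/w2.png")[140:290,160:360]; cv2.imwrite("pics/w2c.png",cv2.resize(im,(800,600),interpolation=cv2.INTER_CUBIC))
w=shot("wrist")
for u in (236,240,283,285,180,340): 
    P=onplane(w,(u,210 if 200<u<300 else 165),.066); d=P[:2]-[.463,.272]; c,s=np.cos(.299),np.sin(.299); print(u,round(d[0]*c+d[1]*s,4),round(-d[0]*s+d[1]*c,4))
E
```

```text
236 0.099 -0.0111
240 0.099 -0.0078
283 0.0991 0.0278
285 0.0991 0.0295
180 0.0611 -0.055
340 0.0616 0.0722
```

View pics/w2c.png

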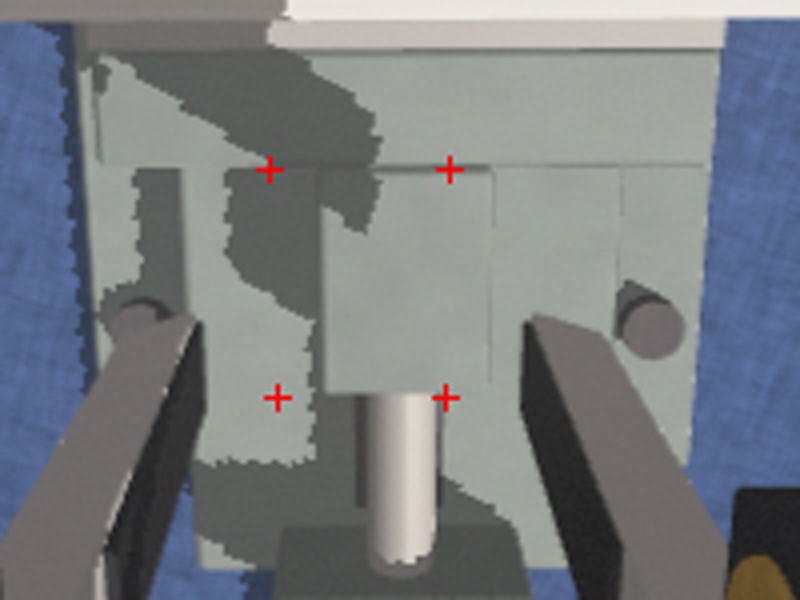

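The tail centre is 10 mm further along tool y. I'll descend, pinch it and slide it open.

Emit:
servo_tool:
  commands: [0, 0.0097, 0, 0, 0, 0, 0.054, 0, 0.0097, 0.03, 0, 0, 0, 0.054, 0, 0.0097, 0.055, 0, 0, 0, 0.054, 0, 0.0097, 0.062, 0, 0, 0, 0.054, 0, 0.0097, 0.062, 0, 0, 0, 0.03, 0, 0.0097, 0.062, 0, 0, 0, 0.025, 0, 0.0097, 0.062, 0, 0, 0, 0.025, 0, 0.0097, 0.062, 0, 0, 0, 0.025]

```text
time: 6.1
tool_pos: [0.557, 0.3104, 0.061]
ee_rot: [-3.138, 0.002, -2.842]
wrist_force: [0.6, -4.8, 0.3]
width: 0.0356
finger_force: 30.0
```

Emit:
servo_tool:
  commands: [-0.005, 0, 0, 0, 0, 0, 0.025, -0.01, 0, 0, 0, 0, 0, 0.025, -0.015, 0, 0, 0, 0, 0, 0.025, -0.02, 0, 0, 0, 0, 0, 0.025, -0.025, 0, 0, 0, 0, 0, 0.025, -0.03, 0, 0, 0, 0, 0, 0.025, -0.03, 0, 0, 0, 0, 0, 0.025, -0.03, 0, 0, 0, 0, 0, 0.025]

```text
time: 7.1
tool_pos: [0.5837, 0.3187, 0.061]
ee_rot: [-3.138, -0.002, -2.842]
wrist_force: [-3.9, -7.0, 3.7]
width: 0.0356
finger_force: 30.0
```

Emit:
servo_tool:
  commands: [0, 0, 0, 0, 0, 0, 0.054, 0, 0, 0, 0, 0, 0, 0.054, 0, 0, -0.05, 0, 0, 0, 0.06, 0, 0, -0.1, 0, 0, 10, 0.08, 0, 0, -0.13, 0, 0, 20, 0.09, 0, 0, -0.13, 0, 0, 20, 0.09]

```text
time: 7.85
tool_pos: [0.5858, 0.3222, 0.1939]
ee_rot: [3.137, 0.007, 3.095]
wrist_force: [0.9, 0.2, -0.2]
width: 0.0865
finger_force: 0.0
```

```bash
python3 - <<'E'
from h import *
p=np.array([.463,.272,.299]); v=views("chassis",["wrist"],p[:2],.07); print(len(v))
if v: p,i=fit(CH,v,p,.032,3); print(p,i)
rel([p[0],p[1],.18],p[2])
im=shot("wrist")["img"];cv2.imwrite("pics/w3.png",im)
E
```

```text
0
at [0.5839 0.3211 0.1884] shift [ 0.1185 -0.0546  0.0085] turn [-4.000e-02 -4.000e-02  7.024e+01] fingers 0.299
```

View pics/w3.png

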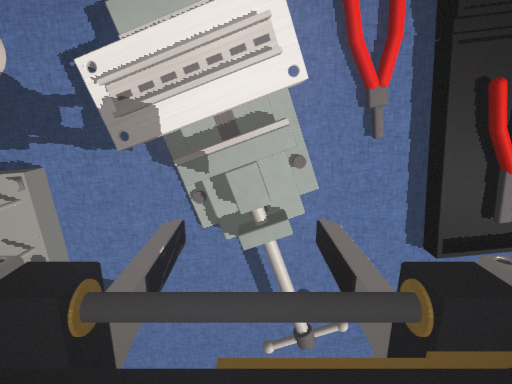

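The jaw is open, with a gap at about (230,145), and the chassis still stands. I'll turn back and measure it again.

```bash
python3 - <<'E'
from h import *
rel([.49,.195,.28],.299)
E
```

```text
at [0.5833 0.3208 0.1871] shift [ 0.0877 -0.1301 -0.0925] turn [-0.17 -0.1  70.21] fingers 0.299
```

Emit:
servo_tool:
  commands: [0.02, -0.03, -0.06, 0, 0, 10, 0.094, 0.05, -0.07, -0.0925, 0, 0, 20, 0.094, 0.0877, -0.13, -0.0925, 0, 0, 30, 0.094, 0.0877, -0.13, -0.0925, 0, 0, 40, 0.094, 0.0877, -0.13, -0.0925, 0, 0, 50, 0.094, 0.0877, -0.13, -0.0925, 0, 0, 60, 0.094, 0.0877, -0.13, -0.0925, 0, 0, 70, 0.094, 0.0877, -0.13, -0.0925, 0, 0, 70, 0.094, 0.0877, -0.13, -0.0925, 0, 0, 70, 0.094]

```text
time: 9.12
tool_pos: [0.4898, 0.1953, 0.2805]
ee_rot: [-3.139, -0.0, 1.874]
wrist_force: [-0.5, 0.0, -0.9]
width: 0.0943
finger_force: 0.0
```

```bash
python3 - <<'E'
from h import *
p=np.array([.463,.272,.299])
for k in range(2):
    v=views("chassis",["wrist"],p[:2],.07); print(len(v))
    if v: p,i=fit(CH,v,p,.032,4); print(p,i)
rel([p[0],p[1],.14],p[2])
E
```

```text
1
[0.46283745 0.27215052 0.30179271] [np.float64(0.9752381055339943)]
0
at [0.4902 0.1954 0.2817] shift [ 0.0814 -0.0033  0.1417] turn [-0.02  0.   -0.02] fingers 0.302
```

Emit:
servo_tool:
  commands: [0.04, -0.0015, 0.05, 0, 0, 0, 0.07, 0.081, -0.0033, 0.1, 0, 0, 0, 0.06, 0.081, -0.0033, 0.14, 0, 0, 0, 0.06, 0.081, -0.0033, 0.17, 0, 0, 0, 0.06, 0.081, -0.0033, 0.185, 0, 0, 0, 0.06, 0.081, -0.0033, 0.194, 0, 0, 0, 0.06, 0.081, -0.0033, 0.194, 0, 0, 0, 0.06]

```text
time: 10.2
tool_pos: [0.4635, 0.2717, 0.0884]
ee_rot: [3.141, -0.0, 1.871]
wrist_force: [-0.1, -0.8, -0.7]
width: 0.0598
finger_force: 0.0
```

```bash
python3 - <<'E'
from h import *
rel([.4628,.272,.0868],.302); o=robot.get_obs(); print(o["wrist_force"],o["width"])
E
```

```text
at [0.4635 0.2717 0.0884] shift [ 0.0005 -0.0006  0.0016] turn [ 0.04 -0.   -0.11] fingers 0.302
[-0.10667681 -0.82504892 -0.67638608] 0.059763581075652876
```

Emit:
servo_tool:
  commands: [0, 0, 0.001, 0, 0, 0, 0.03, 0, 0, 0.001, 0, 0, 0, 0.025, 0, 0, 0.001, 0, 0, 0, 0.025, 0, 0, 0.001, 0, 0, 0, 0.025, 0, 0, -0.01, 0, 0, 0, 0.025, 0, 0, -0.03, 0, 0, 0, 0.025, 0, 0, -0.06, 0, 0, 0, 0.025, 0, 0, -0.1, 0, 0, 0, 0.025, 0, 0, -0.14, 0, 0, 0, 0.025, 0, 0, -0.14, 0, 0, 0, 0.025]

```text
time: 11.45
tool_pos: [0.4647, 0.2725, 0.2313]
ee_rot: [3.134, -0.001, 1.871]
wrist_force: [1.0, 0.5, -5.8]
width: 0.0346
finger_force: 30.0
```

```bash
python3 - <<'E'
from h import *
b=[.6387,-.0692,.039]
for k in range(3):
    v=views("backbox",["scene","side"],b[:2],.017); print(len(v), *fit(BB,v,b,0,4))
o=robot.get_obs(); print(o["wrist_force"],o["width"],o["wrist_torque"])
s=shot("scene");cv2.imwrite("pics/s1.png",s["img"][90:290,190:450])
rel([b[0],b[1],.2],b[2])
E
```

```text
1 [ 0.64066588 -0.06866906  0.02998912] [np.float64(0.9816628067192401)]
2 [ 0.64114725 -0.06784713  0.03326112] [np.float64(0.9730893274550996), np.float64(0.22559703827302116)]
1 [ 0.64023955 -0.06776099  0.03316554] [np.float64(0.9710279821528824)]
[-1.09675585 -0.67716536 -5.48678434] 0.03493889715086976 [0.01468572 0.00337283 0.01513758]
at [0.4631 0.2717 0.2278] shift [-0.3776  0.067   0.0279] turn [-1.000e-02  0.000e+00  1.497e+01] fingers 0.039
```

```bash
python3 - <<'E'
from h import *
w=shot("wrist"); s=shot("scene")
T=np.eye(4);T[:3,:3]=R.from_euler('xyz',[-3.1394,-.0002,1.5708]).as_matrix();T[:3,3]=[.55,0,.216]
w=dict(w);w["E"]=T@w["hand_eye"]
b=[.640,-.068,.033]; out=[]
for sh,im,(x,y,ww,hh) in [(w,cv2.imread("pics/w0.png"),(245,115,150,110)),(s,s["img"],(212,192,120,88))]:
    k=600/ww if False else 400/ww*1.0
    c=cv2.resize(im[y:y+hh,x:x+ww],None,fx=k*2*.98,fy=k*2*.98,interpolation=cv2.INTER_CUBIC); kk=k*2*.98
    def lines(P,col,z=0):
        for a,bb in P:
            q=(proj(sh,world(np.array([a,bb]),b))-[x,y]+.5)*kk-.5
            cv2.line(c,tuple(int(t) for t in q[0]),tuple(int(t) for t in q[1]),col,1)
    lines([((a*.034,bb*.0885,.004),(a*.034,bb*.0885,.054)) for a in(-1,1) for bb in(-1,1)],(0,0,255))
    R4=[(-.075,-.13,.034),(.075,-.13,.034),(.075,.13,.034),(-.075,.13,.034)]
    lines(list(zip(R4,R4[1:]+R4[:1])),(0,255,0))
    out.append(c)
cv2.imwrite("pics/o1.png",out[0][:590,:790]);cv2.imwrite("pics/o2.png",out[1][:590,:790])
E
```

```text
(no output)
```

View pics/o1.png

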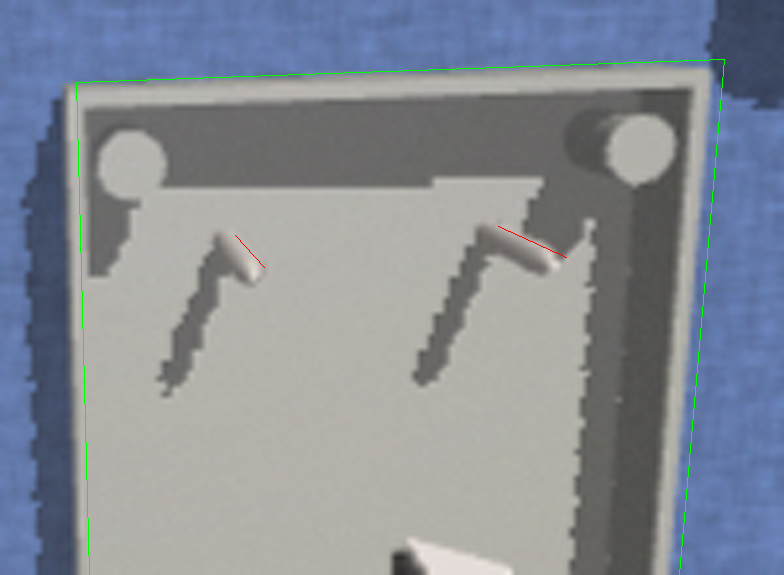

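View pics/o2.png

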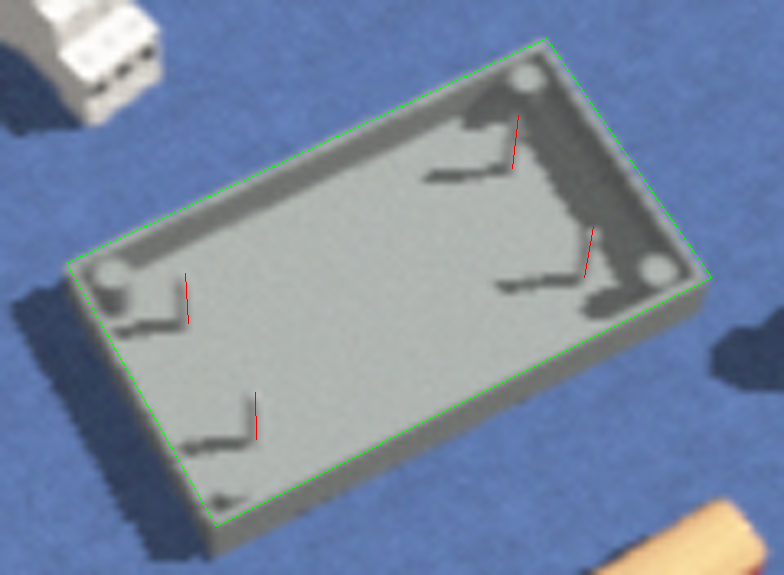

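In the wrist crop the model sits about 12 zoomed px right and 11 px up of the rim and studs. In the scene crop the rim fits and the studs are about 4 px to the left. My combined estimate of the box is (0.638, -0.070, 0.033). I'll carry the chassis over it.

Emit:
servo_tool:
  commands: [-0.04, 0.007, 0, 0, 0, 4, 0.025, -0.09, 0.016, 0, 0, 0, 8, 0.025, -0.14, 0.025, 0, 0, 0, 12, 0.025, -0.19, 0.034, 0, 0, 0, 15.3, 0.025, -0.24, 0.043, 0, 0, 0, 15.3, 0.025, -0.29, 0.052, 0, 0, 0, 15.3, 0.025, -0.34, 0.06, 0.01, 0, 0, 15.3, 0.025, -0.378, 0.067, 0.03, 0, 0, 15.3, 0.025, -0.378, 0.067, 0.05, 0, 0, 15.3, 0.025, -0.378, 0.067, 0.06, 0, 0, 15.3, 0.025]

```text
time: 13.45
tool_pos: [0.6383, -0.0699, 0.1659]
ee_rot: [-3.138, -0.001, 1.603]
wrist_force: [-1.3, 0.3, -5.9]
width: 0.0345
finger_force: 30.0
```

Emit:
servo_tool:
  commands: [0, 0, 0.01, 0, 0, 0, 0.025, 0, 0, 0.01, 0, 0, 0, 0.025, 0, 0, 0.01, 0, 0, 0, 0.025]

```text
time: 13.82
tool_pos: [0.6393, -0.0691, 0.1592]
ee_rot: [3.14, 0.0, 1.605]
wrist_force: [-0.2, -0.0, -5.3]
width: 0.0345
finger_force: 30.0
```

```bash
python3 - <<'E'
from h import *
P=[]
for k in range(4):
    s=shot("scene"); d=shot("side"); P.append(tool()[:3,3])
    if k==0: S,D=s,d
P=np.mean(P,0); print("tool",P)
z=P[2]-.055
for pair in (["scene"],["side"],["scene","side"]):
    v=views("chassis",pair,P[:2],z+.03); print(pair,len(v), *(fit(CH,v,[P[0],P[1],.033],z,4) if v else ()))
for nm in("scene","side"):
  for d in spotter.trace("backbox",shot(nm))[:2]: print(d["conf"],d["box"])
rel([.638,-.07,P[2]],.033)
s=shot("scene"); b=s["img"][170:290,200:360]; cv2.imwrite("pics/s2.png",cv2.resize(b,(800,600),interpolation=cv2.INTER_CUBIC))
s=shot("side"); b=s["img"][120:225,170:310]; cv2.imwrite("pics/s3.png",cv2.resize(b,(800,600),interpolation=cv2.INTER_CUBIC))
E
```

```text
tool [ 0.63916313 -0.06942982  0.15875354]
['scene'] 1 [ 0.64319717 -0.06437925  0.03197094] [np.float64(0.7154173978440712)]
['side'] 1 [ 0.64115141 -0.07959363  0.03306209] [np.float64(0.7088637105422669)]
['scene', 'side'] 2 [ 0.63974991 -0.06788821  0.04293861] [np.float64(0.6129270780214177), np.float64(0.7459772193093474)]
0.84 [220.1, 221.4, 99.9, 56.0]
0.63 [194.0, 166.2, 69.3, 52.1]
at [ 0.6389 -0.0695  0.158 ] shift [-0.0004 -0.0009 -0.0008] turn [0.   0.   0.01] fingers 0.033
```

Emit:
servo_tool:
  commands: [-0.0005, -0.001, 0.02, 0, 0, 0, 0.025, -0.0005, -0.001, 0.04, 0, 0, 0, 0.025, -0.0005, -0.001, 0.0465, 0, 0, 0, 0.025, -0.0005, -0.001, 0.0465, 0, 0, 0, 0.025, -0.0005, -0.001, 0.049, 0, 0, 0, 0.025, -0.0005, -0.001, 0.052, 0, 0, 0, 0.025, -0.0005, -0.001, 0.055, 0, 0, 0, 0.025, -0.0005, -0.001, 0.055, 0, 0, 0, 0.025]

```text
time: 15.92
tool_pos: [0.6377, -0.07, 0.1027]
ee_rot: [-3.141, -0.0, 1.604]
wrist_force: [0.2, -0.2, -5.2]
width: 0.0344
finger_force: 30.0
```

```bash
python3 - <<'E'
from h import *
s=shot("side"); b=s["img"][145:235,180:300]; a=cv2.resize(b,(800,600),interpolation=cv2.INTER_CUBIC); cv2.imwrite("pics/s3.png",a)
o=robot.get_obs();print(o["tool_pos"],o["wrist_force"],o["wrist_torque"])
E
```

```text
[ 0.63778517 -0.07006805  0.10284264] [-0.42508447 -0.61506148 -5.75700292] [ 0.02077801 -0.00949304 -0.01527287]
```

View pics/s3.png

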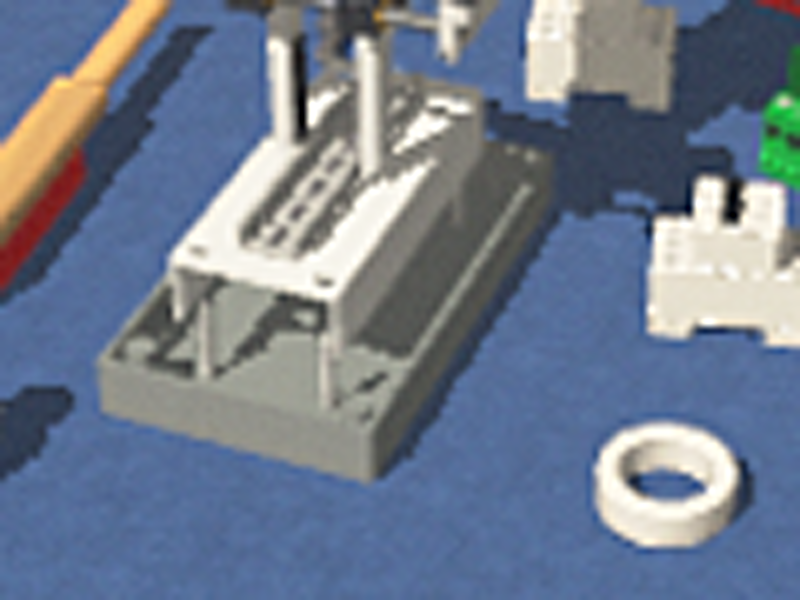

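The side crop shows the studs at (203,300) and (325,330) almost exactly below the holes at (197,248) and (322,280). Descend gently.

Emit:
servo_tool:
  commands: [0, 0, 0.01, 0, 0, 0, 0.025, 0, 0, 0.02, 0, 0, 0, 0.025, 0, 0, 0.028, 0, 0, 0, 0.025, 0, 0, 0.03, 0, 0, 0, 0.025, 0, 0, 0.032, 0, 0, 0, 0.025, 0, 0, 0.034, 0, 0, 0, 0.025, 0, 0, 0.034, 0, 0, 0, 0.025]

```text
time: 16.85
tool_pos: [0.6379, -0.0701, 0.0691]
ee_rot: [3.141, 0.0, 1.604]
wrist_force: [-0.1, 0.2, -5.0]
width: 0.0345
finger_force: 30.0
```

Emit:
servo_tool:
  commands: [0, 0, 0.002, 0, 0, 0, 0.025, 0, 0, 0.004, 0, 0, 0, 0.025, 0, 0, 0.006, 0, 0, 0, 0.025, 0, 0, 0.008, 0, 0, 0, 0.025, 0, 0, 0.009, 0, 0, 0, 0.025, 0, 0, 0.009, 0, 0, 0, 0.025]

```text
time: 17.6
tool_pos: [0.6379, -0.0701, 0.06]
ee_rot: [3.142, -0.0, 1.604]
wrist_force: [-0.0, -0.0, -5.8]
width: 0.0349
finger_force: 30.0
```

Emit:
servo_tool:
  commands: [0, 0, 0.001, 0, 0, 0, 0.025, 0, 0, 0.002, 0, 0, 0, 0.025, 0, 0, 0.0025, 0, 0, 0, 0.025, 0, 0, 0.0025, 0, 0, 0, 0.025]

```text
time: 18.1
tool_pos: [0.6381, -0.0701, 0.0597]
ee_rot: [3.14, 0.0, 1.604]
wrist_force: [-3.7, 0.2, 5.6]
width: 0.0343
finger_force: 30.0
```

It has reached the floor. Release and retreat.

Emit:
servo_tool:
  commands: [0, 0, 0, 0, 0, 0, 0.06, 0, 0, 0, 0, 0, 0, 0.06, 0, 0, -0.03, 0, 0, 0, 0.07, 0, 0, -0.08, 0, 0, 0, 0.09, 0, 0, -0.14, 0, 0, 0, 0.094, 0, 0, -0.2, 0, 0, 0, 0.094, -0.05, 0, -0.24, 0, 0, 0, 0.094, -0.1, 0, -0.24, 0, 0, 0, 0.094, -0.1, 0, -0.24, 0, 0, 0, 0.094, -0.1, 0, -0.24, 0, 0, 0, 0.094]

```text
time: 19.35
tool_pos: [0.6413, -0.1697, 0.2967]
ee_rot: [-3.141, -0.001, 1.604]
wrist_force: [-0.2, -0.1, -0.3]
width: 0.0939
finger_force: 0.0
```

```bash
python3 - <<'E'
from h import *
print(tool()[:3,3])
p=[.638,-.07,.033]
for k in range(2):
    v=views("chassis",["wrist"],p[:2],.04); print("ch",len(v), *(fit(CH,v,p,.004,4) if v else ()))
    v=views("chassis",["scene","side"],p[:2],.04); print("ch",len(v), *(fit(CH,v,p,.004,4) if v else ()))
for nm in ["scene","side","wrist"]:
    s=shot(nm)
    for d in spotter.trace("device1",s): 
        b=d["box"]; print(nm,round(d["conf"],2),np.round(b),np.round(onplane(s,(b[0]+b[2]/2,b[1]+b[3]/2),.035)[:2],3),np.round(s["img"][d["region"]].mean(0)))
cv2.imwrite("pics/w4.png",s["img"])
E
```

```text
[ 0.64129382 -0.16972861  0.29670636]
ch 1 [ 0.63879    -0.06972363  0.03107258] [np.float64(0.9771372549019608)]
ch 2 [ 0.63979486 -0.06839426  0.01955767] [np.float64(0.930997150997151), np.float64(0.8112461147216727)]
ch 1 [ 0.63882867 -0.06981465  0.03114498] [np.float64(0.9632973632973633)]
ch 2 [ 0.63995352 -0.06730555  0.04156802] [np.float64(0.9371735262040066), np.float64(0.8117375852463741)]
scene 0.93 [158. 202.  29.  22.] [ 0.443 -0.31 ] [ 83. 141.  64.]
scene 0.72 [145. 165.  31.  29.] [ 0.307 -0.298] [ 79. 198. 217.]
scene 0.69 [206. 178.  29.  35.] [ 0.451 -0.15 ] [189. 192. 194.]
scene 0.62 [172. 240.  26.  32.] [ 0.595 -0.33 ] [203. 206. 208.]
scene 0.57 [100. 247.  23.  33.] [ 0.524 -0.529] [106. 108.  41.]
scene 0.17 [346. 149.  88.  75.] [0.662 0.357] [164. 165. 159.]
side 0.81 [256. 140.  27.  22.] [ 0.584 -0.324] [196. 207. 212.]
side 0.81 [277. 171.  24.  26.] [ 0.444 -0.141] [198. 208. 211.]
side 0.79 [329. 159.  17.  27.] [ 0.302 -0.281] [ 16. 200. 226.]
side 0.63 [296. 147.  23.  26.] [ 0.429 -0.319] [ 66. 139.  46.]
side 0.55 [295. 121.  21.  21.] [ 0.5   -0.531] [102. 108.  39.]
wrist 0.91 [189. 236.  57.  47.] [ 0.59  -0.329] [185. 192. 201.]
wrist 0.84 [ 98. 216.  51.  55.] [ 0.434 -0.305] [ 80. 145.  62.]
wrist 0.83 [ 86. 125.  72.  42.] [ 0.446 -0.144] [181. 188. 195.]
wrist 0.82 [  6. 206.  72.  57.] [ 0.301 -0.293] [ 21. 171. 200.]
wrist 0.67 [146. 332.  50.  36.] [ 0.505 -0.521] [91. 94. 33.]
wrist 0.54 [75.  8. 55. 52.] [0.433 0.008] [174. 180. 187.]
```

View pics/w4.png

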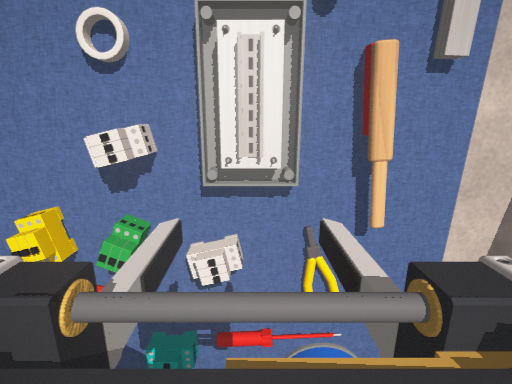

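The chassis is seated with its studs showing in the holes, around (250,95). The white switches are at (120,145) and (215,260). The look-alikes are yellow (45,235), green (123,243) and turquoise (172,350), and the reel is at (103,35). Next I fit the two whites.

```bash
python3 - <<'E'
from h import *
for c in ([.44,-.143],[.588,-.328]):
  for nm in (["wrist"],["wrist"],["scene","side","wrist"]):
    v=views("device1",nm,c,.035); 
    if v:
        p,i=fit(DEV,v,c,0,3); print(nm,len(v),p,i)
rel([.441,-.143,.2],.25)
E
```

```text
['wrist'] 1 [ 0.44152299 -0.14310245  0.2656595 ] [np.float64(0.9613022113022113)]
['wrist'] 1 [ 0.44134923 -0.14305243  3.41816662] [np.float64(0.9425710198242387)]
['scene', 'side', 'wrist'] 2 [ 0.44151917 -0.14347854  0.2771418 ] [np.float64(0.8969289019772823), np.float64(0.9336708601820599)]
['wrist'] 1 [ 0.58619845 -0.32968778  0.27592945] [np.float64(0.9338269559364158)]
['wrist'] 1 [ 0.58729233 -0.32970493  0.25905558] [np.float64(0.955903993504846)]
['scene', 'side', 'wrist'] 3 [ 0.58702274 -0.32820613  0.25836212] [np.float64(0.9189572619258733), np.float64(0.8943698347107438), np.float64(0.9366175567833026)]
at [ 0.6412 -0.17    0.2975] shift [ 0.0336 -0.1992  0.0975] turn [  0.    -0.   -12.42] fingers 0.25
```

```bash
python3 - <<'E'
from h import *
rel([.4414,-.1431,.12],.270)
E
```

```text
at [ 0.6412 -0.17    0.2975] shift [ 0.0335 -0.1988  0.1775] turn [  0.    -0.   -13.57] fingers 0.27
```

Emit:
servo_tool:
  commands: [0.01, -0.05, 0.03, 0, 0, -7, 0.08, 0.02, -0.1, 0.06, 0, 0, -13.6, 0.075, 0.03, -0.15, 0.09, 0, 0, -13.6, 0.075, 0.0335, -0.1988, 0.12, 0, 0, -13.6, 0.075, 0.0335, -0.1988, 0.15, 0, 0, -13.6, 0.075, 0.0335, -0.1988, 0.177, 0, 0, -13.6, 0.075, 0.0335, -0.1988, 0.177, 0, 0, -13.6, 0.075, 0.0335, -0.1988, 0.177, 0, 0, -13.6, 0.075]

```text
time: 22.25
tool_pos: [0.4421, -0.1434, 0.1217]
ee_rot: [3.14, 0.001, 1.841]
wrist_force: [-0.9, 0.4, 0.3]
width: 0.0755
finger_force: 0.0
```

```bash
python3 - <<'E'
from h import *
v=views("device1",["wrist"],[.441,-.143],.035); print(len(v), *(fit(DEV,v,[.4414,-.1431,.27],0,3) if v else ()))
rel([.4414,-.1431,.059],.270)
E
```

```text
1 [ 0.44116927 -0.14324754  0.27210786] [np.float64(0.961998803111909)]
at [ 0.4425 -0.1436  0.1222] shift [ 0.0009 -0.0011  0.0632] turn [0.14 0.12 0.04] fingers 0.27
```

Emit:
servo_tool:
  commands: [0.0005, -0.001, 0.03, 0, 0, 0, 0.075, 0.0005, -0.001, 0.055, 0, 0, 0, 0.075, 0.0005, -0.001, 0.063, 0, 0, 0, 0.075, 0.0005, -0.001, 0.063, 0, 0, 0, 0.075, 0.0005, -0.001, 0.063, 0, 0, 0, 0.04, 0.0005, -0.001, 0.063, 0, 0, 0, 0.035, 0.0005, -0.001, 0.063, 0, 0, 0, 0.035, 0.0005, -0.001, 0.063, 0, 0, 0, 0.035]

```text
time: 23.35
tool_pos: [0.4405, -0.1431, 0.058]
ee_rot: [3.141, 0.001, 1.841]
wrist_force: [-1.1, -0.9, 2.8]
width: 0.0449
finger_force: 30.0
```

Emit:
servo_tool:
  commands: [0, 0, -0.01, 0, 0, 0, 0.035, 0, 0, -0.05, 0, 0, 0, 0.035, 0, 0, -0.1, 0, 0, 0, 0.035, 0, 0, -0.12, 0, 0, 0, 0.035, 0, 0, -0.12, 0, 0, 0, 0.035]

```text
time: 23.98
tool_pos: [0.4411, -0.1432, 0.1792]
ee_rot: [3.139, 0.002, 1.841]
wrist_force: [-0.6, 0.1, -4.6]
width: 0.0449
finger_force: 30.0
```

```bash
python3 - <<'E'
from h import *
c,s=np.cos(.031),np.sin(.031)
for y in (.025,-.025): print([.6388-s*y,-.0698+c*y])
rel([.6388-s*.025,-.0698+c*.025,.18],.031)
E
```

```text
[np.float64(0.6380251241232024), np.float64(-0.04481201153802977)]
[np.float64(0.6395748758767976), np.float64(-0.09478798846197023)]
at [ 0.4411 -0.1432  0.1792] shift [ 0.0422  0.216  -0.0003] turn [ 0.18  0.11 13.72] fingers 0.031
```

Emit:
servo_tool:
  commands: [0.01, 0.05, 0, 0, 0, 7, 0.035, 0.02, 0.1, 0, 0, 0, 13.7, 0.035, 0.03, 0.15, 0, 0, 0, 13.7, 0.035, 0.042, 0.19, 0, 0, 0, 13.7, 0.035, 0.042, 0.2155, 0, 0, 0, 13.7, 0.035, 0.042, 0.2155, 0.03, 0, 0, 13.7, 0.035, 0.042, 0.2155, 0.05, 0, 0, 13.7, 0.035, 0.042, 0.2155, 0.052, 0, 0, 13.7, 0.035, 0.042, 0.2155, 0.052, 0, 0, 13.7, 0.035]

```text
time: 25.1
tool_pos: [0.6363, -0.0448, 0.1246]
ee_rot: [-3.14, -0.0, 1.602]
wrist_force: [-0.5, 0.5, -4.0]
width: 0.0446
finger_force: 30.0
```

```bash
python3 - <<'E'
from h import *
rel([.6377,-.0448,.108],.031); print(robot.get_obs()["wrist_force"])
E
```

```text
at [ 0.6363 -0.0448  0.1246] shift [-0.      0.0014  0.0166] turn [-0.1  -0.02  0.02] fingers 0.031
[-0.45619145  0.54861154 -3.96906802]
```

Emit:
servo_tool:
  commands: [0, 0.0014, 0, 0, 0, 0, 0.035, 0, 0.0014, 0.005, 0, 0, 0, 0.035, 0, 0.0014, 0.008, 0, 0, 0, 0.035, 0, 0.0014, 0.01, 0, 0, 0, 0.035, 0, 0.0014, 0.012, 0, 0, 0, 0.035, 0, 0.0014, 0.012, 0, 0, 0, 0.035]

```text
time: 25.85
tool_pos: [0.638, -0.0448, 0.1132]
ee_rot: [-3.141, -0.0, 1.602]
wrist_force: [-0.7, 0.1, -3.5]
width: 0.0449
finger_force: 30.0
```

No contact force with the groove already over the rail, so I lower the last bit.

Emit:
servo_tool:
  commands: [0, 0, 0.002, 0, 0, 0, 0.035, 0, 0, 0.004, 0, 0, 0, 0.035, 0, 0, 0.0055, 0, 0, 0, 0.035, 0, 0, 0.0065, 0, 0, 0, 0.035, 0, 0, 0.0065, 0, 0, 0, 0.035]

```text
time: 26.48
tool_pos: [0.6382, -0.0448, 0.1081]
ee_rot: [3.141, 0.0, 1.602]
wrist_force: [-2.3, -0.4, 1.3]
width: 0.0449
finger_force: 30.0
```

Emit:
servo_tool:
  commands: [0, 0, 0, 0, 0, 0, 0.065, 0, 0, 0, 0, 0, 0, 0.065, 0, 0, -0.03, 0, 0, 0, 0.065, 0, 0, -0.08, 0, 0, 0, 0.07, -0.04, 0, -0.12, 0, 0, 0, 0.075, -0.1, -0.02, -0.12, 0, 0, -7, 0.075, -0.15, -0.03, -0.12, 0, 0, -13.2, 0.075, -0.2, -0.04, -0.12, 0, 0, -13.2, 0.075, -0.2, -0.04, -0.12, 0, 0, -13.2, 0.075, -0.2, -0.04, -0.12, 0, 0, -13.2, 0.075]

```text
time: 27.72
tool_pos: [0.6047, -0.2456, 0.227]
ee_rot: [3.141, -0.0, 1.832]
wrist_force: [0.8, 0.5, -0.2]
width: 0.0752
finger_force: 0.0
```

```bash
python3 - <<'E'
from h import *
p=[.587,-.329,.262]
v=views("device1",["wrist"],p[:2],.035); print(len(v), *(fit(DEV,v,p,0,3) if v else ()))
c=[.638,-.045,.031]
v=views("device1",["wrist"],c[:2],.085); print(len(v), *(fit(DEV,v,c,.05,3) if v else ()))
s=shot("scene")
for d in spotter.trace("device1",s): 
    b=d["box"]; print(round(d["conf"],2),np.round(onplane(s,(b[0]+b[2]/2,b[1]+b[3]/2),.035)[:2],3),np.round(s["img"][d["region"]].mean(0)))
rel([.587,-.329,.12],.262)
E
```

```text
1 [ 0.58675278 -0.32923097  0.2836926 ] [np.float64(0.8687527806614267)]
0
0.9 [ 0.311 -0.302] [ 79. 196. 215.]
0.78 [ 0.624 -0.035] [192. 196. 198.]
0.7 [ 0.436 -0.315] [ 83. 139.  64.]
0.7 [ 0.527 -0.526] [113. 113.  45.]
at [ 0.6049 -0.2447  0.2272] shift [-0.0767 -0.0392  0.1072] turn [0.02 0.01 0.09] fingers 0.262
```

Emit:
servo_tool:
  commands: [-0.04, -0.02, 0, 0, 0, 0, 0.075, -0.0767, -0.0392, 0.03, 0, 0, 0, 0.075, -0.0767, -0.0392, 0.07, 0, 0, 0, 0.075, -0.0767, -0.0392, 0.1, 0, 0, 0, 0.075, -0.0767, -0.0392, 0.105, 0, 0, 0, 0.075, -0.0767, -0.0392, 0.105, 0, 0, 0, 0.075]

```text
time: 28.78
tool_pos: [0.587, -0.3299, 0.1228]
ee_rot: [3.141, 0.001, 1.833]
wrist_force: [-0.2, 0.8, -0.1]
width: 0.0751
finger_force: 0.0
```

```bash
python3 - <<'E'
from h import *
p=[.587,-.329,.262]
v=views("device1",["wrist"],p[:2],.035); print(len(v), *(fit(DEV,v,p,0,3) if v else ()))
rel([.587,-.329,.059],.262)
E
```

```text
1 [ 0.58676859 -0.32901817  0.26136987] [np.float64(0.9640888686857207)]
at [ 0.5876 -0.3305  0.1244] shift [ 0.0018 -0.0004  0.0654] turn [0.15 0.17 0.02] fingers 0.262
```

Emit:
servo_tool:
  commands: [0.001, -0.0002, 0.03, 0, 0, 0, 0.075, 0.001, -0.0002, 0.055, 0, 0, 0, 0.075, 0.001, -0.0002, 0.064, 0, 0, 0, 0.075, 0.001, -0.0002, 0.064, 0, 0, 0, 0.075, 0.001, -0.0002, 0.064, 0, 0, 0, 0.04, 0.001, -0.0002, 0.064, 0, 0, 0, 0.035, 0.001, -0.0002, 0.064, 0, 0, 0, 0.035, 0.001, -0.0002, 0.064, 0, 0, 0, 0.035]

```text
time: 29.88
tool_pos: [0.5862, -0.3295, 0.0586]
ee_rot: [3.141, 0.001, 1.833]
wrist_force: [0.4, 0.6, 1.1]
width: 0.0448
finger_force: 30.0
```

Emit:
servo_tool:
  commands: [0, 0, -0.01, 0, 0, 0, 0.035, 0, 0, -0.05, 0, 0, 0, 0.035, 0, 0, -0.1, 0, 0, 0, 0.035, 0, 0, -0.13, 0, 0, 0, 0.035, 0, 0, -0.13, 0, 0, 0, 0.035]

```text
time: 30.5
tool_pos: [0.5873, -0.3301, 0.1917]
ee_rot: [3.137, 0.005, 1.833]
wrist_force: [0.7, -0.6, -4.0]
width: 0.0448
finger_force: 30.0
```

```bash
python3 - <<'E'
from h import *
rel([.6392,-.0960,.18],.031)
E
```

```text
at [ 0.5873 -0.3301  0.1917] shift [0.2127 0.1107 0.0111] turn [ 0.29  0.26 13.22] fingers 0.031
```

Emit:
servo_tool:
  commands: [0.05, 0.03, 0, 0, 0, 7, 0.035, 0.1, 0.06, 0, 0, 0, 13.2, 0.035, 0.15, 0.09, 0, 0, 0, 13.2, 0.035, 0.19, 0.1107, 0, 0, 0, 13.2, 0.035, 0.2125, 0.1107, 0.01, 0, 0, 13.2, 0.035, 0.2125, 0.1107, 0.045, 0, 0, 13.2, 0.035, 0.2125, 0.1107, 0.064, 0, 0, 13.2, 0.035, 0.2125, 0.1107, 0.064, 0, 0, 13.2, 0.035, 0.2125, 0.1107, 0.064, 0, 0, 13.2, 0.035]

```text
time: 31.62
tool_pos: [0.6382, -0.0959, 0.1243]
ee_rot: [3.141, 0.0, 1.601]
wrist_force: [0.5, -0.2, -3.5]
width: 0.0445
finger_force: 29.9
```

```bash
python3 - <<'E'
from h import *
rel([.6392,-.0960,.108],.031); print(robot.get_obs()["wrist_force"])
E
```

```text
at [ 0.6382 -0.0959  0.1243] shift [-0.0001  0.001   0.0163] turn [ 0.04  0.01 -0.02] fingers 0.031
[ 0.51909803 -0.16869517 -3.51532019]
```

Emit:
servo_tool:
  commands: [0, 0.001, 0, 0, 0, 0, 0.035, 0, 0.001, 0.005, 0, 0, 0, 0.035, 0, 0.001, 0.009, 0, 0, 0, 0.035, 0, 0.001, 0.012, 0, 0, 0, 0.035, 0, 0.001, 0.012, 0, 0, 0, 0.035]

```text
time: 32.25
tool_pos: [0.6386, -0.0952, 0.1114]
ee_rot: [-3.141, -0.0, 1.602]
wrist_force: [-0.1, 0.2, -3.6]
width: 0.0451
finger_force: 29.9
```

Emit:
servo_tool:
  commands: [0, 0, 0.002, 0, 0, 0, 0.035, 0, 0, 0.0035, 0, 0, 0, 0.035, 0, 0, 0.0045, 0, 0, 0, 0.035, 0, 0, 0.0045, 0, 0, 0, 0.035]

```text
time: 32.75
tool_pos: [0.639, -0.0954, 0.1085]
ee_rot: [3.141, 0.0, 1.602]
wrist_force: [-1.9, -0.1, 1.4]
width: 0.0448
finger_force: 29.9
```

Emit:
servo_tool:
  commands: [0, 0, 0, 0, 0, 0, 0.065, 0, 0, 0, 0, 0, 0, 0.065, 0, 0, -0.03, 0, 0, 0, 0.065, 0, 0, -0.08, 0, 0, 0, 0.07, 0, 0, -0.13, 0, 0, 0, 0.07, -0.06, 0, -0.18, 0, 0, 0, 0.075, -0.11, 0, -0.19, 0, 0, 0, 0.075, -0.11, 0, -0.19, 0, 0, 0, 0.075, -0.11, 0, -0.19, 0, 0, 0, 0.075]

```text
time: 33.88
tool_pos: [0.6424, -0.2053, 0.2969]
ee_rot: [-3.141, -0.001, 1.602]
wrist_force: [-0.8, 0.9, -0.7]
width: 0.0749
finger_force: 0.0
```

```bash
python3 - <<'E'
from h import *
T=np.mean([tool()[:3,3] for _ in range(1)],0); print(T)
for y in (-.0448,-.0952):
    c=[.6385,y,.031]; v=views("device1",["wrist"],c[:2],.085,.03); print(len(v), *(fit(DEV,v,c,.05,3) if v else ()))
s=shot("wrist"); cv2.imwrite("pics/w5.png",s["img"])
rel([.5835,.3187,.15],1.60)
E
```

```text
[ 0.64238271 -0.20526757  0.29687303]
1 [ 0.63904368 -0.04401436  0.03217773] [np.float64(0.9238377553416295)]
0
at [ 0.6424 -0.2037  0.2969] shift [ 0.524  -0.0413  0.1473] turn [-1.000e-02 -7.000e-02 -8.976e+01] fingers 1.6
```

View pics/w5.png

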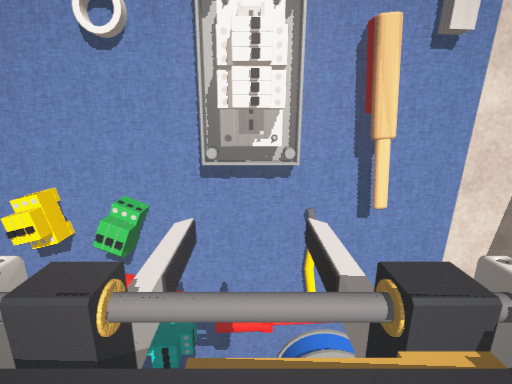

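Both switches sit squarely on the rail, at (252,45) and (252,88). On to the vise.

Emit:
servo_tool:
  commands: [0.055, -0.004, 0, 0, 0, -10, 0.06, 0.11, -0.008, 0, 0, 0, -20, 0.054, 0.165, -0.012, 0, 0, 0, -30, 0.054, 0.22, -0.016, 0, 0, 0, -40, 0.054, 0.275, -0.02, 0, 0, 0, -50, 0.054, 0.33, -0.024, 0, 0, 0, -60, 0.054, 0.385, -0.028, 0, 0, 0, -70, 0.054, 0.44, -0.032, 0.02, 0, 0, -80, 0.054, 0.49, -0.037, 0.05, 0, 0, -90, 0.054, 0.524, -0.041, 0.1, 0, 0, -100, 0.054]

```text
time: 35.38
tool_pos: [0.5845, 0.3209, 0.1988]
ee_rot: [3.14, 0.005, -2.927]
wrist_force: [0.6, 0.2, -0.4]
width: 0.0538
finger_force: 0.0
```

```bash
python3 - <<'E'
from h import *
rel([.5840,.3190,.125],1.870)
E
```

```text
at [0.5845 0.3209 0.1988] shift [ 0.0013 -0.0019  0.0738] turn [ 0.07  0.3  -4.82] fingers 1.87
```

Emit:
servo_tool:
  commands: [0.001, -0.0015, 0.03, 0, 0, -4.8, 0.054, 0.001, -0.0015, 0.072, 0, 0, -4.8, 0.054, 0.001, -0.0015, 0.072, 0, 0, -4.8, 0.054, 0.001, -0.0015, 0.072, 0, 0, -4.8, 0.054]

```text
time: 35.88
tool_pos: [0.5846, 0.3161, 0.1272]
ee_rot: [3.141, 0.002, -2.851]
wrist_force: [0.1, 0.1, 0.3]
width: 0.0542
finger_force: 0.0
```

```bash
python3 - <<'E'
from h import *
rel([.5840,.3190,.061],1.870)
w=shot("wrist"); im=w["img"][130:280,150:350]; cv2.imwrite("pics/w6.png",cv2.resize(im,(800,600),interpolation=cv2.INTER_CUBIC))
E
```

```text
at [0.5846 0.3161 0.1272] shift [-0.0001  0.0029  0.0662] turn [ 0.02  0.12 -0.51] fingers 1.87
```

View pics/w6.png

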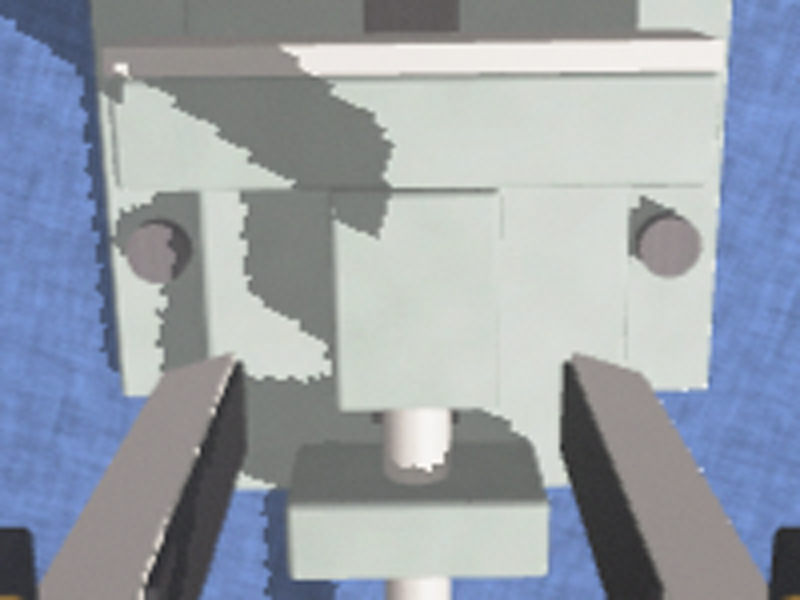

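The tail is at columns 333–500 and the fingers straddle it with about a 3 mm offset, as calculated. Pinch and push shut.

Emit:
servo_tool:
  commands: [0, 0.0029, 0.02, 0, 0, -0.5, 0.054, 0, 0.0029, 0.045, 0, 0, -0.5, 0.054, 0, 0.0029, 0.066, 0, 0, -0.5, 0.054, 0, 0.0029, 0.066, 0, 0, -0.5, 0.054, 0, 0.0029, 0.066, 0, 0, -0.5, 0.03, 0, 0.0029, 0.066, 0, 0, -0.5, 0.025, 0, 0.0029, 0.066, 0, 0, -0.5, 0.025, 0, 0.0029, 0.066, 0, 0, -0.5, 0.025]

```text
time: 36.92
tool_pos: [0.5843, 0.3188, 0.0612]
ee_rot: [3.141, 0.003, -2.843]
wrist_force: [-0.0, 0.8, 4.3]
width: 0.0359
finger_force: 30.0
```

Emit:
servo_tool:
  commands: [0.008, 0, 0, 0, 0, 0, 0.025, 0.018, 0, 0, 0, 0, 0, 0.025, 0.028, 0, 0, 0, 0, 0, 0.025, 0.038, 0, 0, 0, 0, 0, 0.025, 0.048, 0, 0, 0, 0, 0, 0.025, 0.058, 0, 0, 0, 0, 0, 0.025, 0.068, 0, 0, 0, 0, 0, 0.025, 0.078, 0, 0, 0, 0, 0, 0.025, 0.088, 0, 0, 0, 0, 0, 0.025, 0.098, 0, 0, 0, 0, 0, 0.025]

```text
time: 38.17
tool_pos: [0.4936, 0.2905, 0.0612]
ee_rot: [3.141, 0.011, -2.843]
wrist_force: [8.7, 1.9, -0.8]
width: 0.0354
finger_force: 30.0
```

Emit:
servo_tool:
  commands: [0.005, 0, 0, 0, 0, 0, 0.025, 0.01, 0, 0, 0, 0, 0, 0.025, 0.014, 0, 0, 0, 0, 0, 0.025, 0.017, 0, 0, 0, 0, 0, 0.025, 0.019, 0, 0, 0, 0, 0, 0.025, 0.021, 0, 0, 0, 0, 0, 0.025, 0.021, 0, 0, 0, 0, 0, 0.025]

```text
time: 39.05
tool_pos: [0.4729, 0.284, 0.0611]
ee_rot: [3.142, 0.009, -2.843]
wrist_force: [5.7, 2.2, 0.6]
width: 0.0355
finger_force: 30.0
```

Emit:
servo_tool:
  commands: [0.0015, 0, 0, 0, 0, 0, 0.025, 0.003, 0, 0, 0, 0, 0, 0.025, 0.004, 0, 0, 0, 0, 0, 0.025, 0.004, 0, 0, 0, 0, 0, 0.025]

```text
time: 39.55
tool_pos: [0.4712, 0.2835, 0.0612]
ee_rot: [3.141, 0.014, -2.844]
wrist_force: [10.7, 3.4, -1.8]
width: 0.0356
finger_force: 30.0
```

Emit:
servo_tool:
  commands: [0.0015, 0, 0, 0, 0, 0, 0.025, 0.003, 0, 0, 0, 0, 0, 0.025, 0.003, 0, 0, 0, 0, 0, 0.025]

```text
time: 39.92
tool_pos: [0.4708, 0.2834, 0.0612]
ee_rot: [3.141, 0.02, -2.844]
wrist_force: [17.4, 5.2, -8.5]
width: 0.0354
finger_force: 30.0
```

The force is rising with no motion, so the jaws are shut. Release, retreat and check everything.

Emit:
servo_tool:
  commands: [-0.003, 0, 0, 0, 0, 0, 0.054, -0.003, 0, 0, 0, 0, 0, 0.054, -0.003, 0, -0.04, 0, 0, 0, 0.054, -0.003, 0, -0.09, 0, 0, 0, 0.06, -0.003, 0, -0.14, 0, 0, 0, 0.06, -0.003, 0, -0.16, 0, 0, 0, 0.06, -0.003, 0, -0.16, 0, 0, 0, 0.06]

```text
time: 40.8
tool_pos: [0.4662, 0.2824, 0.2214]
ee_rot: [3.141, 0.003, -2.843]
wrist_force: [-0.3, -0.4, -0.6]
width: 0.06
finger_force: 0.0
```

```bash
python3 - <<'E'
from h import *
s=shot("scene"); d=shot("side"); w=shot("wrist")
for sh in (s,d):
  for t in spotter.trace("device1",sh): 
    b=t["box"]; print(round(t["conf"],2),np.round(b),np.round(onplane(sh,(b[0]+b[2]/2,b[1]+b[3]/2),.085)[:2],3),np.round(sh["img"][t["region"]].mean(0)))
a=cv2.resize(s["img"][100:300,130:430],(400,267)); b=cv2.resize(d["img"][110:300,100:360],(400,292),interpolation=cv2.INTER_CUBIC); c=cv2.resize(w["img"],(400,300))
o=np.zeros((600,800,3),np.uint8); o[:267,:400]=a; o[:292,400:]=b; o[300:,:400]=c
e=s["img"][185:265,225:332]; o[300:,400:]=cv2.resize(e,(400,300),interpolation=cv2.INTER_CUBIC)
cv2.imwrite("pics/f.png",o); print(robot.get_obs()["tool_pos"],robot.get_obs()["time"])
E
```

```text
0.78 [267. 205.  26.  38.] [ 0.649 -0.045] [204. 208. 210.]
0.73 [233. 208.  79.  54.] [ 0.671 -0.083] [183. 185. 185.]
0.67 [159. 204.  28.  22.] [ 0.477 -0.316] [ 82. 139.  63.]
0.65 [249. 213.  28.  36.] [ 0.648 -0.099] [194. 197. 200.]
0.63 [ 98. 247.  27.  35.] [ 0.553 -0.525] [172. 175.  67.]
0.57 [145. 165.  33.  34.] [ 0.349 -0.305] [ 79. 192. 211.]
0.94 [332. 160.  12.  26.] [ 0.292 -0.205] [ 15. 198. 221.]
0.81 [296. 147.  24.  27.] [ 0.405 -0.237] [ 69. 143.  44.]
0.7 [296. 122.  21.  19.] [ 0.472 -0.441] [172. 187.  15.]
0.58 [214. 170.   1.  10.] [ 0.675 -0.025] [228. 243. 249.]
[0.46493015 0.28169795 0.21728434] 41.05
```

View pics/f.png

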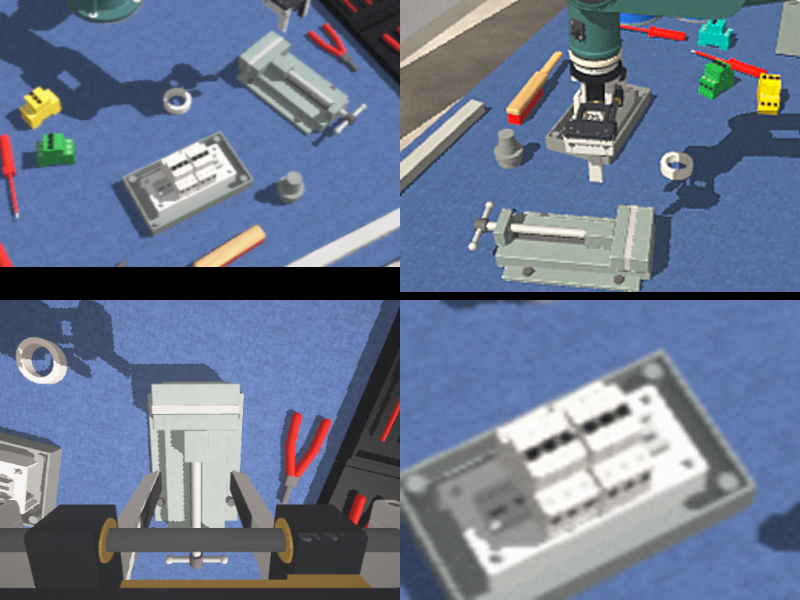

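The vise is shut, with its jaws meeting at (195,410). Both switches stand on the rail at (550,445) and (620,420), no white switch is left on the table, and the look-alikes and tools lie where they were. I'll hand the job in.

```bash
python3 -c "
from bench import close_job
print(close_job())"
```

```text
the job is handed in; nothing more can be done
None
```

I handed the job in at about 41 s: the last pictures show the chassis seated over the studs, both white switches upright on its rail and the vise shut; no verdict came back on hand-in.

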